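# Read a steel plate under the key-operated gauge head

### The job

Set the small square steel plate flat and centred on the narrow round anvil of the gauge stand and let go of it. Then take the red key from the rack, push it fully home in the stand's lock past the sticky pins, turn it a quarter clockwise (seen from above) until the sensing head stands over the plate, and finish while still holding the key turned against its spring. Move the head only by means of the key, and leave the black key and the other things on the bench alone.

Things in the scene. Friction and masses are not known exactly. Their poses are not given: they have to be found in the camera images.
- coupon: the plate to be gauged: plain square ground steel plate 50x50x10 mm, 0.13 to 0.27 kg, lying flat on the worktop at the start; origin at the centre of its underside, z up, x and y along its edges
- gauge_stand: gauge stand, fixed: grey base plate 96x196x8 mm (x -48..48, y -148..48 mm) with a lock and, beside it at y -105 mm, an anvil. Origin on the lock's axis at worktop height, z up. Lock: blue round body 54 mm across up to z 41 mm, a turning brass rotor at z 42 to 70 mm, above it a fixed square aluminium lock plate 74x74 mm, z 72 to 78 mm, on three posts
- anvil_top (a point): centre of the anvil's flat top; axes as the gauge stand's. The anvil is a dark steel post with a round top of 24 mm diameter, 45 mm above the worktop; its foot flange is 44 mm across and ends 18 mm above the worktop
- lock_mouth (a point): centre of the upright key slot's mouth in the top face of the lock plate, 78 mm above the worktop; axes as the gauge stand's. The slot measures 8 mm along x and 18 mm along y, through plate and rotor: the key goes in from above, wide side along y, either way round. It jams when turned before its blade is wholly below the lock plate
- key_home (a point): point on the slot's axis, 49 mm above the worktop, where the key's tip is when the key is home (its collar on the lock plate); slot floor at 44 mm. Two round-nosed sprung pins with sticky friction cross the slot at z 60 mm; the tapered tip pushes them apart, in stick-slip, which takes about 8 N (5 to 12) downward over the last 11 mm
- head_arm (a joint): turn of the rotor and the head arm with it, rad: 0 at rest (arm 4 degrees clockwise of the stand's +x), grows clockwise seen from above, hard stop at 1.5 with the head right over the anvil. A spring pulls it back to 0 (0.05 N m at 0, 0.14 N m at 1.5). The key has about 0.12 rad of play in the slot
- sensor_face (a point): centre of the lower face of the sensing head, an orange cylinder of 26 mm diameter, z 60 to 83 mm, on a flat aluminium arm 14 mm wide at z 62 to 70 mm; 105 mm from the lock's axis. It passes 5 mm above a plate on the anvil
- red_key: key with a red plastic bow, 80 g, upright in the rack. Origin at its lower tip, z up along the key, x across its thickness, y across its width. From the tip: taper 0-5 mm (3x12 growing to 6x16 mm), blade 6x16 mm (x, y) up to 19 mm, round neck 6 mm across up to 29 mm, round steel collar 22 mm across up to 35 mm, flat bow 10x34 mm (x, y) from 35 to 71 mm; grip it across the 10 mm
- black_key: like the red key but with a black bow; stands in the other slot of the rack and stays there
- key_rack: wooden block, fixed, 44 mm (x) by 120 mm (y) by 36 mm high, origin at the centre of its underside. Slots from above at y = -32 and +32 mm hold a key each, its wide side along the rack's y, collar on the rack's top (tip 7 mm, bow 42 to 78 mm above the worktop); which key is in which slot varies. Lift a key by 35 mm to clear it
- lab_timer: bystander: pale grey handheld timer with keys, 128x58x18 mm, lying flat
- spanner: bystander: bright combination spanner 33x186x7 mm, lying flat
- try_square: bystander: steel engineer's square 158x104x13 mm, lying flat
- round_brush: bystander: round brush with a wooden handle, 202 mm long, 33 mm thick, lying flat

How it is judged:
By the outcome, as a careful person would: the job done as asked, in the order asked, and still so for the second after the job is handed in, while the arm keeps its last pose, push and grip.
It also fails if it takes over 64 s, if anything falls off the work surface, if the arm or the gripper's body presses on something with over 40 N, if the wrist force passes 120 N, or if a joint passes its speed limit or range.

### The arm

A 7-joint arm with a two-finger parallel gripper is mounted at the origin on a cart in front of the work surface, level with it; the furniture and walls round the work are solid. World frame = base frame: x ahead of the robot, y to its left, z up, the work surface at z = 0. Lengths are in mm, angles in rad, forces in N, time in s.
With the tool pointing down it reaches from about 425 to 950 mm from the base axis. Payload 4.7 kg.
Tool frame: the origin (TCP) lies at the very end of the fingers, on their centre line; the grasp point (between the pads) lies 19 mm behind it; z points along the fingers, y is the line along which they close (so a half turn about z gives the same grasp; the last joint's range is limited). The gripper opens to 87 mm and grips with 3 to 60 N. Pads are 19 mm wide; open, the fingers measure 117 mm over their backs; the gripper's body (75 mm by 190 mm) begins 51 mm behind the grasp point.
Start: joints at [1.082, 0.469, -0.049, 1.532, 0.024, 1.141, -0.082], TCP at [299.591, -604.892, 222.573] pointing down, gripper open.
Joint ranges: [-2.59, 2.59], [-0.33, 1.99], [-1.39, 1.29], [0.1, 2.45], [-1.04, 4.18], [0.21, 1.99], [-2.66, 2.66]. Speed limits (rad/s): [2.57, 2.57, 3.14, 3.14, 3.14, 3.14, 3.14].

### API

Orientations are given as a unit quaternion [w, x, y, z].
In Python, from rig import status, grab_frame, ctrl, finder gives the robot as it stands. The module is installed in compiled form; this text tells all that it offers.
- The arm moves only by the shell command python3 -m jog 'ROWS' [FORCE]. ROWS is JSON, one flat list of numbers, 5 for each row, row after row: the closure, from -1 (fully open) to 1 (shut), then the shift along the tool's x, y, z in mm, then the turn about the tool's z in rad. In form: [fingers, x, y, z, roll, fingers, x, y, z, roll, ...]. A call has 1 to 5 rows; each row is the pose to reach, as a shift and turn from the pose commanded when the call began, along the tool's axes at that moment; what a row does not reach only later rows make up. A row lasts 1/12 s, in which the tool goes at most 41.7 mm and 7.16 degrees, less where a joint would pass 70% of its speed; a pose out of reach is approached as far as the arm can. A call with a gripper value outside its range is refused whole. The fingers move at their own pace and stop on an object; FORCE is the grip in N (left out, the last holds). Time passes only in rows, so rows that repeat a pose let the fingers close. It gives the time, the measured TCP pose, the force, the opening and the grip force at its end, in the units of the state.
- status.state(): the state, without advancing time (a new reading comes with each control period).
- grab_frame(name): name is "side" or "top" or "wrist"; returns a dict with "image" (480x640x3 uint8, red, green, blue), "fx", "fy", "cx", "cy" (pixels), "dist" ([k1, k2, p1, p2, k3] as OpenCV has them; the pictures are not rectified), "origin" and "attitude" of the camera in the world; the wrist camera has in their place "hand_eye" (4x4, takes a point from camera to tool coordinates, whose origin is the TCP and whose axes are the flange's). Camera axes: x right, y up, looking along -z (the intrinsics and any distortion apply to the point x, -y, -z); pixel columns grow to the right and rows downward; lengths in mm; the calibration is good to about 2 mm. A picture is of the moment at which its call begins: read the wrist's pose just before it. There is no depth.
- ctrl.close_job(): hands the job in; it is judged then, once.
Trained networks look in a picture, given as the dict that the camera call returned (one of the last four; its "shot" number tells which), for a name from the list of things; names that differ only in an ending like _2 or _b are one class to them, and where a whole thing is asked for, a point or a joint stands for the part that bears it (a point fixed in the world has none). Each returns a list of dicts, best first, with "p" (0 to 1); they miss things now and then, are a little off and sometimes report something else, mostly with a low value. They report only what shows in the picture. A call takes as long as a camera call.
- finder.spot_in(picture, target): "bbox" ([left, top, right, bottom] as shares, 0 to 1, of the picture: columns of its width, rows of its height, round what is visible of it).
The state is a dict: "time_s": time; "joint_positions": joint angles; "dq": joint speeds; "effort": joint torques, N m; "tool_pos": TCP position; "orientation": TCP orientation; "ft_force": force on the tool from outside, world axes, zero at the start; "moment": the same for the moment, N m; "width": finger opening in mm; "grasp_force": force on a finger pad.
Only numpy, scipy, OpenCV 4.12 (cv2) and the standard library are available. Lean on these libraries where they do the work, as an engineer would, in place of code of your own. Each camera call takes 0.05 s, during which the arm holds its last target. There are 200 camera calls.

## Working session

There is one attempt and no reset: what is moved stays moved. The work goes in short steps, Python scripts to look and compute and a shell command to move; the robot and the scene stay as the last step left them, time stands still between calls to the robot, and variables do not carry over. Pictures are saved under pics/ and viewed, at most 10 in all, crops included, and the job is handed in when it is done.

```bash
mkdir -p pics; cat > h.py <<'E'
import numpy as np, cv2
from scipy.spatial.transform import Rotation as R
from rig import status, grab_frame, ctrl, finder
def rot(q): return R.from_quat([q[1],q[2],q[3],q[0]]).as_matrix()
def cam(name):
    s=status.state(); f=grab_frame(name)
    if 'hand_eye' in f:
        T=np.eye(4);T[:3,:3]=rot(s['orientation']);T[:3,3]=s['tool_pos']
        M=T@np.array(f['hand_eye']); f['R'],f['o']=M[:3,:3],M[:3,3]
    else:
        a=np.array(f['attitude'],float); f['R']=a if a.shape==(3,3) else rot(a); f['o']=np.array(f['origin'],float)
    f['K']=np.array([[f['fx'],0,f['cx']],[0,f['fy'],f['cy']],[0,0,1.]]); return f
def ray(f,uv):
    p=cv2.undistortPoints(np.array([[uv]],float),f['K'],np.array(f['dist'],float))[0,0]
    return f['R']@np.array([p[0],-p[1],-1.])
def at_z(f,uv,z):
    d=ray(f,uv); return f['o']+d*(z-f['o'][2])/d[2]
def proj(f,P):
    c=(np.atleast_2d(P)-f['o'])@f['R']; c=c*[1,-1,-1]
    return cv2.projectPoints(c,np.zeros(3),np.zeros(3),f['K'],np.array(f['dist'],float))[0][:,0]
def save(f,n,crop=None,scale=1):
    im=f['image']
    if crop: l,t,r,b=crop; im=im[t:b,l:r]
    im=cv2.resize(im,None,fx=scale,fy=scale,interpolation=cv2.INTER_CUBIC)
    cv2.imwrite('pics/'+n,im[:,:,::-1])
def spots(f,n):
    out=[]
    for d in finder.spot_in(f,n)[:3]:
        b=np.array(d['bbox'])*[640,480,640,480]; out.append((round(d['p'],2),b.round(1)))
    return out
E
python3 - <<'E'
from h import *
for n in ['top','side']:
    f=cam(n); save(f,n+'0.png'); print(n,f['o'],f['R'].round(2).tolist(),f['fx'],f['dist'])
    for t in ['coupon','gauge_stand','red_key','black_key','key_rack','sensor_face']:
        print(t,[(p,b.tolist(),at_z(f,[(b[0]+b[2])/2,(b[1]+b[3])/2],10)[:2].round().tolist()) for p,b in spots(f,t)])
s=status.state();print(s['tool_pos'],s['orientation'],s['width'],s['time_s'])
E
```

```text
top [ 384.05445897   10.51252812 1117.36685851] [[-0.01, 0.98, -0.18], [-1.0, -0.01, -0.01], [-0.02, 0.18, 0.98]] 452.41258069044636 [-0.07435054  0.          0.          0.          0.        ]
coupon [(0.97, [352.4, 276.0, 376.2, 298.9], [463.0, -96.0]), (0.65, [240.4, 200.3, 253.3, 244.0], [629.0, 195.0]), (0.23, [305.6, 191.6, 382.2, 217.9], [671.0, -50.0])]
gauge_stand [(0.87, [229.1, 197.6, 316.6, 272.2], [595.0, 129.0])]
red_key [(0.5, [448.4, 260.3, 467.2, 268.1], [517.0, -328.0])]
black_key []
key_rack [(0.79, [442.4, 253.9, 492.5, 274.0], [518.0, -353.0])]
sensor_face [(0.8, [242.4, 201.4, 251.9, 231.9], [643.0, 194.0]), (0.34, [132.7, 237.2, 184.4, 286.9], [529.0, 415.0])]
side [ 588.3831205  -869.67681388  614.8835451 ] [[1.0, 0.01, 0.01], [0.0, 0.51, -0.86], [-0.01, 0.86, 0.51]] 454.8697439561319 [-0.10893518  0.          0.          0.          0.        ]
coupon [(0.69, [243.2, 284.5, 274.9, 307.1], [460.0, -101.0])]
gauge_stand [(0.76, [290.4, 199.8, 353.7, 265.1], [597.0, 167.0]), (0.51, [243.3, 286.3, 277.3, 307.9], [463.0, -105.0])]
red_key [(0.79, [268.4, 341.6, 280.1, 365.8], [506.0, -271.0])]
black_key [(0.83, [268.0, 366.4, 275.9, 400.2], [507.0, -341.0]), (0.64, [268.9, 341.2, 280.6, 364.4], [506.0, -269.0])]
key_rack [(0.86, [258.1, 349.5, 288.8, 422.5], [510.0, -347.0]), (0.28, [269.6, 338.3, 280.3, 363.8], [506.0, -265.0])]
sensor_face [(0.78, [302.6, 203.7, 349.0, 222.5], [609.0, 276.0])]
[ 299.59144424 -604.88454918  222.59845826] [4.98425654e-05 9.73691566e-01 2.27869982e-01 4.91685827e-05] 86.83126716961071 0.7
```

View pics/top0.png

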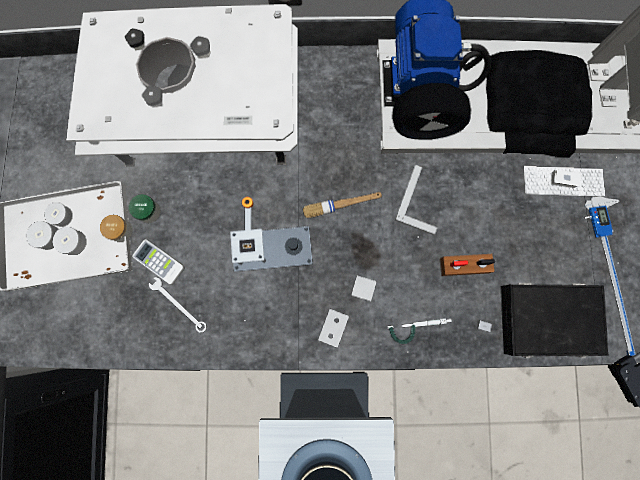

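View pics/side0.png

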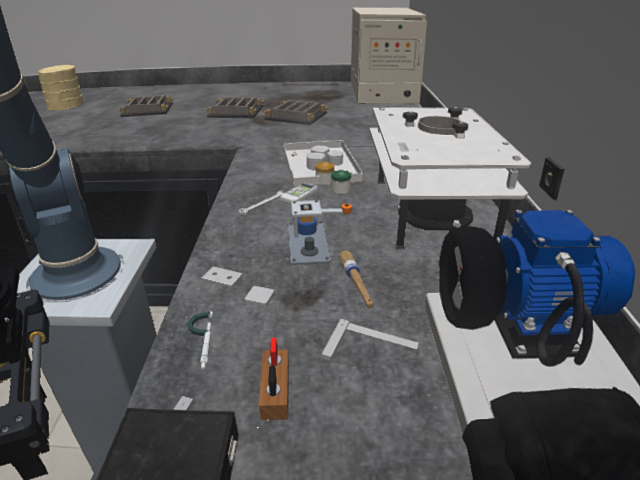

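The top view shows the coupon at (364,288), separate from the two-hole plate at (334,328). The lock is at (247,246) and the anvil at (293,245). The red key is at (459,264) and the black one at (486,263). Both views agree on these, so I'll move over the coupon.

```bash
cat >> h.py <<'E'
def go(P,yaw_y):  # shift in tool axes, roll so that tool y has azimuth yaw_y (rad, mod pi handled by caller)
    s=status.state(); r=rot(s['orientation'])
    a=np.arctan2(r[1,1],r[0,1]); roll=-(yaw_y-a); roll=(roll+np.pi)%(2*np.pi)-np.pi
    print('t',round(s['time_s'],2),'pos',np.round(s['tool_pos'],1),'az',round(a,3),'shift',(r.T@(np.array(P)-s['tool_pos'])).round(1),'roll',round(roll,3),'F',np.round(s['ft_force'],1),'w',round(s['width'],1),'g',round(s['grasp_force'],1))
E
python3 -m jog '[-1,28,-29,0,-0.12,-1,56,-58,0,-0.24,-1,84,-87,0,-0.36,-1,112,-116,0,-0.48,-1,140,-145,0,-0.6]'
python3 -c "
from h import *
go([450,-96,220],0.0)"
```

```text
time_s: 1.12
tool_pos: [361.0, -411.0, 222.8]
orientation: [0.0, 0.861, 0.508, 0.0]
ft_force: [2.0, 0.3, 0.2]
width: 86.8
grasp_force: 0.0
t 1.12 pos [ 361.  -411.   222.8] az -0.505 shift [318.7 -74.6   2.6] roll -0.505 F [2.  0.3 0.2] w 86.8 g 0.0
```

```bash
python3 -m jog '[-1,36,-8,0,-0.1,-1,72,-17,0,-0.2,-1,108,-25,0,-0.3,-1,144,-34,0,-0.4,-1,180,-42,0,-0.5]' >/dev/null
python3 -c "
from h import *
go([450,-96,220],0.0)"
```

```text
t 1.53 pos [ 412.2 -233.6  222.9] az -0.006 shift [137.8  36.9   2.9] roll -0.006 F [ 1.   0.7 -0.5] w 86.9 g 0.0
```

```bash
python3 -m jog '[-1,36,9,0,0,-1,72,18,0,0,-1,108,27,0,0,-1,137,37,0,0,-1,137,37,0,0]' >/dev/null
python3 - <<'E'
from h import *
f=cam('wrist'); save(f,'w1.png')
go([450,-96,220],0.0)
print(spots(f,'coupon'),f['o'],f['R'].round(2).tolist())
for z in (10,): 
  print([at_z(f,[(b[0]+b[2])/2,(b[1]+b[3])/2],z).round(1) for p,b in spots(f,'coupon')])
E
```

```text
t 2.0 pos [451.6 -95.4 223.1] az -0.004 shift [-0.7 -1.6  3.1] roll -0.004 F [ 0.3 -1.1  0.8] w 87.1 g 0.0
[(0.64, array([304.4, 181.7, 362.9, 247.1]))] [451.2808599  -16.6890439  386.01145845] [[1.0, 0.0, -0.0], [0.0, 0.96, 0.27], [0.0, -0.27, 0.96]]
[array([462.5, -94.1,  10. ])]
```

View pics/w1.png

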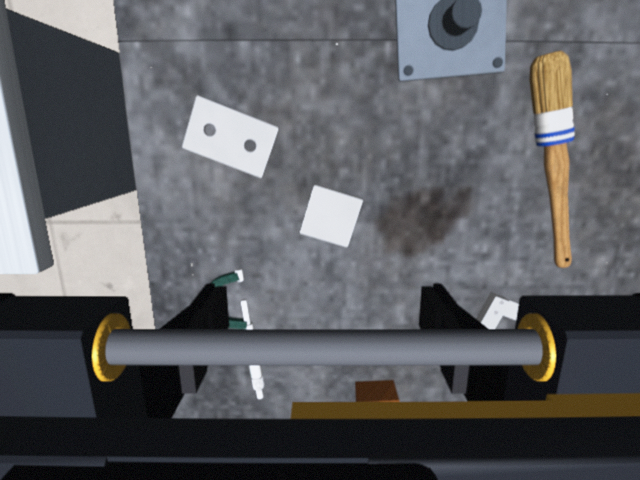

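The coupon is at (331,215), rotated about 15°, with the two-hole plate to its left at (230,137). I'll only part-open the fingers there. Next I measure the coupon, and the stand from its anvil.

```bash
cat >> h.py <<'E'
def rect(f,seed,z,lo,hi=256):
    g=f['image'].astype(int); m=((g.min(2)>lo)).astype(np.uint8)
    n,l,st,_=cv2.connectedComponentsWithStats(m); k=l[seed[1],seed[0]]
    c=max(cv2.findContours((l==k).astype(np.uint8),cv2.RETR_EXTERNAL,cv2.CHAIN_APPROX_NONE)[0],key=len)[:,0]
    w=np.array([at_z(f,p,z)[:2] for p in c.astype(float)],np.float32)
    return cv2.minAreaRect(w)
E
python3 - <<'E'
from h import *
f=cam('wrist')
for lo in (140,170): print(rect(f,(331,215),10,lo))
print(spots(f,'anvil_top'),spots(f,'gauge_stand'))
print(at_z(f,(467,12),45),at_z(f,(497,63),8),at_z(f,(408,71),8))
t=cam('top'); print(spots(t,'lock_mouth')); save(t,'t2.png',(220,190,330,280),7)
E
```

```text
((459.6204833984375, -96.085205078125), (51.51022720336914, 51.579017639160156), 73.05254364013672)
((459.7103576660156, -95.84141540527344), (50.374507904052734, 50.28415298461914), 73.01236724853516)
[(0.62, array([394.6,   0. , 511.8,  71.1]))] [(0.74, array([397.7,   0. , 511.3,  68.4]))]
[563.43108923  65.38926018  45.        ] [606.07349956  34.05164262   8.        ] [526.68392564  27.69148384   8.        ]
[(0.63, array([228.3, 195.7, 313.1, 272.9])), (0.6, array([240.4, 201.6, 255.1, 245.1]))]
```

View pics/t2.png

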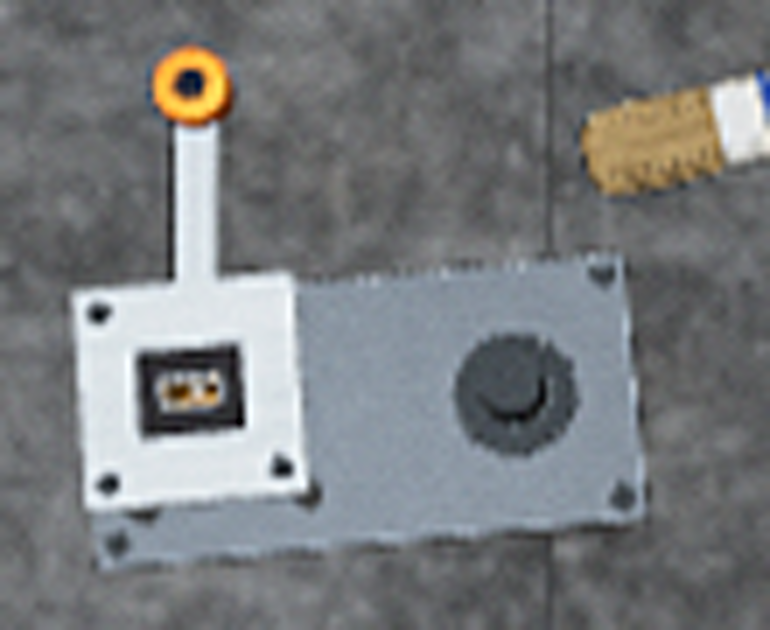

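The coupon measures 50 mm square, centred at (459.7,-96) with its edge at -17°. The stand is yawed about 4 to 5°. I'll descend and grip.

```bash
python3 -m jog '[-0.45,-1,8,35,0.1,-0.45,-1,8,72,0.2,-0.45,-1,8,110,0.293,-0.45,-1,8,148,0.293,-0.45,-1,8,175,0.293]' 20 >/dev/null
python3 -c "
from h import *
go([459.7,-96,3],-0.297)"
```

```text
t 2.77 pos [ 456.9 -100.5   44.8] az -0.306 shift [ 5.1  1.4 41.8] roll -0.009 F [0.2 0.7 0. ] w 65.4 g 0.0
```

```bash
python3 -m jog '[-0.45,0,0,0,0,-0.45,0,0,0,0]' >/dev/null
python3 -c "
from h import *
go([459.7,-96,3],-0.297)"
```

```text
t 2.93 pos [ 457.8 -100.    46.9] az -0.305 shift [ 4.4  0.7 43.9] roll -0.008 F [ 0.  -0.6  0.2] w 63.7 g 0.0
```

```bash
python3 -m jog '[-0.45,4.4,0.7,30,0.008,-0.45,4.4,0.7,44,0.008,-0.45,4.4,0.7,44,0.008]' >/dev/null
python3 -c "
from h import *
go([459.7,-96,3],-0.297)"
python3 -m jog '[1,0,0,0,0,1,0,0,0,0,1,0,0,0,0,1,0,0,0,0]' 20 | tail -5
```

```text
t 3.18 pos [460.7 -96.1   3.6] az -0.312 shift [-0.2 -1.   0.6] roll -0.015 F [-0.9 -0.1  0. ] w 63.2 g 0.0
tool_pos: [461.7, -96.2, 5.3]
orientation: [0.001, 0.809, 0.588, 0.001]
ft_force: [-1.2, 0.5, 8.4]
width: 49.6
grasp_force: 20.0
```

```bash
python3 -m jog '[1,0,0,-30,0,1,10,9,-65,-0.08,1,35,31,-95,-0.18,1,60,54,-125,-0.28,1,82,73,-150,-0.38]' >/dev/null
python3 -m jog '[1,0,0,0,0,1,0,0,0,0]' | tail -5
python3 - <<'E'
from h import *
f=cam('wrist'); save(f,'w2.png'); go([563,65,150],0.08)
for n in ['anvil_top','lock_mouth','gauge_stand','sensor_face']: print(n,spots(f,n))
E
```

```text
tool_pos: [555.3, -40.2, 153.8]
orientation: [0.002, 0.682, 0.731, 0.002]
ft_force: [-0.1, -0.2, -1.9]
width: 49.2
grasp_force: 20.0
t 4.15 pos [552.9 -41.5 151.9] az 0.068 shift [105.6  17.3   1.9] roll -0.012 F [-0.2 -0.5 -1.7] w 49.8 g 20.0
anvil_top [(0.62, array([278.4,   0. , 418.6, 138.5]))]
lock_mouth [(0.9, array([280.1,   0. , 415.1, 136.7])), (0.17, array([439.3, 118.3, 487.5, 294. ]))]
gauge_stand [(0.68, array([280.7,   0. , 419.9, 139.4]))]
sensor_face []
```

View pics/w2.png

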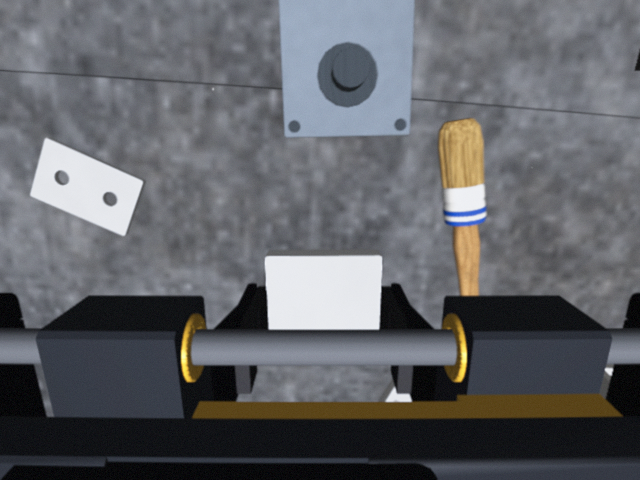

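The held plate's far edge runs (266,256)–(381,256). The anvil flange is centred near (347,74), and the base's front corners are at (284,136) and (410,134). I'll compute both in the same frame.

```bash
python3 - <<'E'
from h import *
f=cam('wrist'); s=status.state(); r=rot(s['orientation']); p=np.array(s['tool_pos'])
T=lambda w:(r.T@(np.asarray(w)-p)).round(1)
g=cv2.cvtColor(f['image'],cv2.COLOR_RGB2GRAY)
m=(g[20:130,295:400]<75).astype(np.uint8)
c=max(cv2.findContours(m,cv2.RETR_EXTERNAL,cv2.CHAIN_APPROX_NONE)[0],key=len)[:,0]+[295,20]
w=np.array([at_z(f,q,18)[:2] for q in c.astype(float)],np.float32)
print('flange',cv2.fitEllipse(w),cv2.minEnclosingCircle(w),len(c))
for q in [(284.5,136),(410,134)]: print('corner',at_z(f,q,8).round(1))
pz=p[2]+6
for q in [(266,256),(381,256)]: print('plate',T(at_z(f,q,pz)))
print(p)
u=proj(f,[[563,65,45]]);print(u)
h=f['image'][10:130,290:400];cv2.imwrite('pics/w2c.png',cv2.resize(h[:,:,::-1],None,fx=5,fy=5))
E
```

```text
flange ((567.0999755859375, 81.19630432128906), (26.25843620300293, 33.15745162963867), 153.45545959472656) ((564.3743896484375, 75.14292907714844), 12.256077766418457) 94
corner [516.1  27.4   8. ]
corner [610.1  35.3   8. ]
plate [ 25.1 -25.2  -6. ]
plate [25.1 23.1 -6.1]
[551.62548618 -42.34743442 150.3401407 ]
[[354.71545836  81.13204942]]
```

View pics/w2c.png

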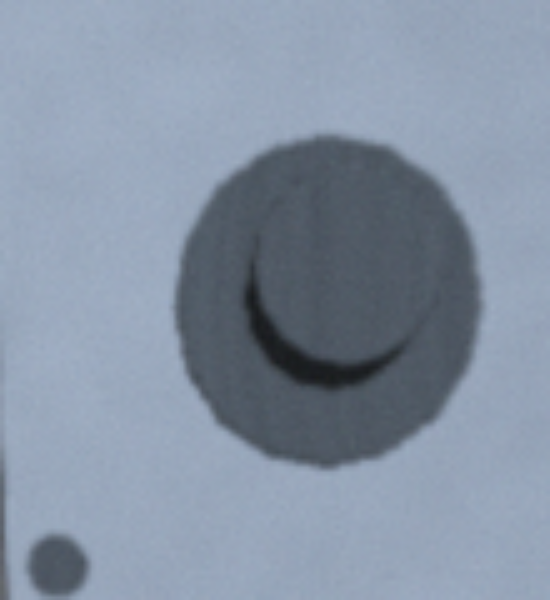

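```bash
cat >> h.py <<'E'
def flange(f,uv):
    g=cv2.cvtColor(f['image'],cv2.COLOR_RGB2GRAY); x0,y0=max(0,int(uv[0])-45),max(0,int(uv[1])-45)
    m=(g[y0:y0+90,x0:x0+90]<118).astype(np.uint8); n,l,st,_=cv2.connectedComponentsWithStats(m)
    k=l[int(uv[1])-y0,int(uv[0])-x0]
    c=max(cv2.findContours((l==k).astype(np.uint8),cv2.RETR_EXTERNAL,cv2.CHAIN_APPROX_NONE)[0],key=len)[:,0]+[x0,y0]
    w=np.array([at_z(f,q,18)[:2] for q in c.astype(float)],np.float32)
    return cv2.fitEllipse(w)
E
python3 -m jog '[1,0,0,0,0,1,0,0,0,0,1,0,0,0,0,1,0,0,0,0]' | sed -n 2p
python3 - <<'E'
from h import *
for i in range(2):
    f=cam('wrist'); s=status.state(); print(np.round(s['tool_pos'],1),np.abs(s['dq']).max().round(3),f['o'].round(1)); print(flange(f,(353,75)))
s=status.state(); print(np.round(s['joint_positions'],3))
E
```

```text
tool_pos: [552.8, -41.6, 151.2]
[552.9 -41.5 151.2] 0.001 [546.9  33.8 313.5]
((564.2957763671875, 75.17405700683594), (41.62380599975586, 42.15086364746094), 168.12905883789062)
[552.9 -41.5 151.3] 0.002 [547.   33.8 313.6]
((564.3402709960938, 75.13053894042969), (41.7196159362793, 42.136817932128906), 150.45388793945312)
[ 0.447  0.409 -0.572  1.874  0.271  0.936 -0.182]
```

```bash
python3 - <<'E'
from h import *
t=cam('top')
for n,q,z in [('flange',(517,395),18),('anviltop',(515,376),45),('slot',(191,390),78),('c1',(622,257),8),('c2',(645,516),8),('c3',(100,568),8),('lp1',(75,294),78),('lp2',(291,273),78),('lp3',(308,490),78),('lp4',(87,510),78),('head',(192,83),83)]:
    print(n,at_z(t,(q[0]/7+220-.4,q[1]/7+190-.4),z).round(1))
go([564.3,75.1,52],0.083)
E
```

```text
flange [565.4  76.8  18. ]
anviltop [567.6  75.9  45. ]
slot [558.1 182.2  78. ]
c1 [616.8  39.9   8. ]
c2 [523.4  32.2   8. ]
c3 [506.4 224.9   8. ]
lp1 [591.2 222.2  78. ]
lp2 [597.7 149.3  78. ]
lp3 [524.2 142.6  78. ]
lp4 [518.  216.2  78. ]
head [662.7 183.3  83. ]
t 4.88 pos [553.  -41.5 151.3] az 0.068 shift [115.6  19.2  99.3] roll -0.015 F [-0.8 -0.3 -1.5] w 49.6 g 20.0
```

```bash
python3 -m jog '[1,30,5,5,0,1,60,10,20,-0.015,1,90,15,40,-0.015,1,116,19,60,-0.015,1,116,19,80,-0.015]' >/dev/null
python3 -m jog '[1,0,0,0,0,1,0,0,0,0,1,0,0,0,0]' >/dev/null
python3 -c "
from h import *
go([564.4,75.3,55],0.083)"
```

```text
t 5.55 pos [564.8  74.4  72.1] az 0.081 shift [ 0.9 -0.4 17.1] roll -0.002 F [-0.1 -0.  -1. ] w 49.8 g 20.0
```

```bash
python3 -m jog '[1,1,1,8,0,1,1,1,14,0,1,1,1,16,0,1,1,1,18,0,1,1,1,18,0]' >/dev/null
python3 -c "
from h import *
go([565.6,75.3,50],0.083)"
python3 -m jog '[1,0,0,1,0,1,0,0,2,0,1,0,0,3,0,1,0,0,3,0]' >/dev/null
python3 -c "
from h import *
go([565.6,75.3,50],0.083)"
```

```text
t 5.97 pos [564.7  76.2  52.9] az 0.083 shift [-1.   0.8  2.9] roll -0.0 F [-0.3 -0.5 -1.5] w 49.3 g 20.0
t 6.3 pos [565.1  76.7  50.4] az 0.083 shift [-1.4  0.4  0.4] roll 0.0 F [ 0.6 -0.1 -0.9] w 49.7 g 20.0
```

```bash
python3 -m jog '[1,-1,0.4,1,0,1,-1,0.4,2,0,1,-1,0.4,2,0]' >/dev/null
python3 -c "
from h import *
go([565.6,75.3,50],0.083)"
python3 -m jog '[1,0,0,1,0,1,0,0,2,0,1,0,0,2,0]' >/dev/null
python3 -c "
from h import *
go([565.6,75.3,50],0.083)"
```

```text
t 6.55 pos [565.2  76.6  50.2] az 0.084 shift [-1.4  0.3  0.2] roll 0.001 F [-5.9  0.1 13.7] w 49.5 g 20.0
t 6.8 pos [565.1  76.7  49.8] az 0.084 shift [-1.4  0.4 -0.2] roll 0.001 F [-8.6 -1.2 25.1] w 49.4 g 20.0
```

```bash
python3 -m jog '[1,0,0,-1.5,0,1,0,0,-3,0,1,0,0,-3,0]' | grep -A0 ft_
python3 -m jog '[0.1,0,0,-3,0,-0.2,0,0,-3,0,-0.45,0,0,-3,0,-0.45,0,0,-3,0,-0.45,0,0,-3,0]' 5| tail -3
```

```text
ft_force: [-1.3, -0.3, 6.4]
ft_force: [0.1, 0.3, 0.4]
width: 61.0
grasp_force: 0.0
```

```bash
python3 -m jog '[-0.45,0,0,-15,0,-0.45,0,0,-45,0,-0.45,-15,0,-85,0,-0.45,-30,0,-120,0,-0.45,-30,0,-120,0]' >/dev/null
python3 -m jog '[-0.45,0,0,0,0,-0.45,0,0,0,0,-0.45,0,0,0,0]' | sed -n 2p
python3 - <<'E'
from h import *
f=cam('wrist'); save(f,'w3.png')
go([565.6,75.3,50],0.083)
u=proj(f,[[565,76,55],[556,180,78]]);print(u.round(1))
for lo in (150,180): print(rect(f,tuple(u[0].astype(int)),55,lo))
print(spots(f,'lock_mouth'))
E
```

```text
tool_pos: [566.8, 46.0, 170.8]
t 8.18 pos [566.8  46.1 170.7] az 0.084 shift [ 29.1   1.7 120.7] roll 0.001 F [-0.3  0.8 -0.5] w 63.1 g 0.0
[[326.  197.4]
 [326.2  28.1]]
((560.2457275390625, 96.2736587524414), (76.02440643310547, 96.91399383544922), 4.901967525482178)
((564.7046508789062, 75.31462860107422), (50.51361083984375, 49.83260726928711), 4.891044616699219)
[(0.83, array([262.9,   0. , 524.9, 240.3]))]
```

View pics/w3.png

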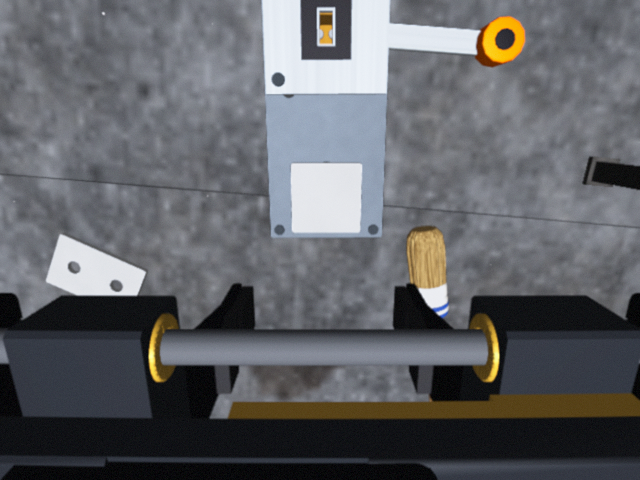

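The picture shows the plate at (326,197) squarely on the anvil: 50.2 mm at z=55 and within 0.5 mm of the flange centre. The slot is at (326,27). Next is the rack.

```bash
python3 - <<'E'
from h import *
f=cam('wrist'); print('slot',at_z(f,(326.3,26.5),78).round(1))
t=cam('top')
print(at_z(t,(459,264),70).round(), at_z(t,(486,263),70).round(), rect)
P=at_z(t,(459,264),70); go([P[0],P[1],200],0.0)
E
```

```text
slot [556.  181.1  78. ]
[ 511. -313.   70.] [ 512. -377.   70.] <function rect at 0x7f8ee48b4f40>
t 8.33 pos [567.3  46.2 171.2] az 0.084 shift [-353.1  -86.6  -28.8] roll 0.084 F [-0.5  0.6 -0.5] w 63.3 g 0.0
```

```bash
python3 -m jog '[-1,-38,-9,-5,0.02,-1,-76,-18,-10,0.04,-1,-114,-27,-15,0.06,-1,-152,-37,-20,0.084,-1,-190,-46,-29,0.084]' >/dev/null
python3 -c "
from h import *
go([511,-313,200],0.0)"
```

```text
t 8.75 pos [ 536.5 -148.7  200.4] az -0.001 shift [-164.3  -25.4    0.3] roll -0.001 F [ 1.5 -0.6 -0.7] w 84.5 g 0.0
```

```bash
python3 -m jog '[-1,-38,-6,0,0,-1,-76,-12,0,0,-1,-114,-18,0,0,-1,-155,-24,0,0,-1,-158,-24,0,0]' >/dev/null
python3 -m jog '[-1,0,0,0,0,-1,0,0,0,0,-1,0,0,0,0]' | sed -n 2p
python3 - <<'E'
from h import *
f=cam('wrist'); save(f,'w4.png')
go([511,-313,200],0.0); print(np.round(status.state()['joint_positions'],2))
for n in ('red_key','black_key','key_rack'): print(n,[(p,b.tolist()) for p,b in spots(f,n)])
E
```

```text
tool_pos: [514.3, -303.1, 201.0]
t 9.47 pos [ 514.4 -303.   201.2] az 0.003 shift [-10.   -3.4   1.2] roll 0.003 F [ 0.2 -0.3  0.2] w 87.3 g 0.0
[ 0.83  0.4  -0.48  1.73  0.21  1.06  0.28]
red_key [(0.77, [308.4, 218.6, 333.1, 272.0]), (0.51, [409.6, 74.2, 614.0, 193.5])]
black_key [(0.89, [313.8, 291.6, 336.4, 329.4]), (0.74, [295.4, 200.7, 348.1, 332.2])]
key_rack [(0.94, [294.7, 198.5, 346.5, 328.8]), (0.26, [535.6, 0.0, 556.8, 28.4])]
```

View pics/w4.png

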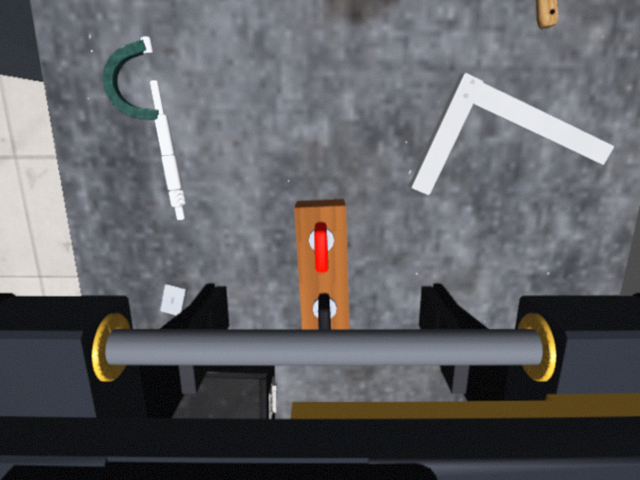

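The red bow is at (321,245) with its collar at (321,240), and the black key is at (324,312). The rack's left edge runs from (296,204) to (302,328). I'll compute the key's pose.

```bash
python3 - <<'E'
from h import *
f=cam('wrist'); im=f['image'].astype(int)
m=((im[:,:,0]>150)&(im[:,:,1]<70)&(im[:,:,2]<70)).astype(np.uint8)
n,l,st,c=cv2.connectedComponentsWithStats(m); k=1+st[1:,4].argmax(); print(st[k])
cn=max(cv2.findContours((l==k).astype(np.uint8),cv2.RETR_EXTERNAL,cv2.CHAIN_APPROX_NONE)[0],key=len)[:,0]
top=np.array([at_z(f,q,78)[:2] for q in cn.astype(float)],np.float32); print(cv2.minAreaRect(top))
for y in range(222,274,6):
    x=np.where(l[y]==k)[0]
    if len(x): print(y,x.min(),x.max(),at_z(f,((x.min()+x.max())/2,y),78).round(1))
a,b,d=[at_z(f,q,36)[:2] for q in [(295.5,204),(344.5,201),(302,328)]]
print(a,b,d,b-a,d-a); print('collar',at_z(f,(321,240),42))
E
```

```text
[315 229  14  42 507]
((512.0230712890625, -315.46600341796875), (10.0501708984375, 32.75198745727539), 0.14251460134983063)
234 315 325 [ 510.9 -303.    78. ]
240 315 326 [ 511.3 -307.7   78. ]
246 315 326 [ 511.3 -312.4   78. ]
252 315 327 [ 511.7 -317.2   78. ]
258 315 327 [ 511.7 -322.    78. ]
264 315 328 [ 512.1 -326.9   78. ]
270 317 325 [ 511.7 -331.8   78. ]
[ 489.76204492 -287.70742064] [ 531.27672151 -285.0358745 ] [ 493.78261815 -404.45751203] [41.51467659  2.67154614] [   4.02057323 -116.75009139]
collar [ 511.44978642 -317.67502907   42.        ]
```

```bash
python3 -m jog '[-1,-6,-1,35,-0.042,-0.8,-13,-1.4,72,-0.042,-0.6,-13,-1.4,105,-0.042,-0.4,-13,-1.4,112,-0.042,-0.4,-13,-1.4,112,-0.042]' >/dev/null
python3 -m jog '[-0.4,0,0,0,0,-0.4,0,0,0,0]' >/dev/null
python3 -c "
from h import *
go([513,-316,47],0.045)"
```

```text
t 10.25 pos [ 514.2 -318.6   91.7] az 0.042 shift [ 2.7 -1.3 44.7] roll -0.003 F [ 0.8 -0.  -0.4] w 62.4 g 0.0
```

```bash
python3 -m jog '[-0.4,2.7,-1.3,25,-0.003,-0.4,2.7,-1.3,44,-0.003,-0.4,2.7,-1.3,44,-0.003,-0.4,2.7,-1.3,44,-0.003]' >/dev/null
python3 -c "
from h import *
go([513,-316,47],0.045)"
python3 -m jog '[1,0,0,0,0,1,0,0,0,0,1,0,0,0,0,1,0,0,0,0,1,0,0,0,0]' 50 | tail -5
```

```text
t 10.58 pos [ 511.6 -315.9   46.6] az 0.044 shift [-0.1  1.4 -0.4] roll -0.001 F [-0.2  0.3  0.8] w 60.7 g 0.0
tool_pos: [511.2, -316.0, 45.9]
orientation: [0.001, 0.691, 0.722, 0.0]
ft_force: [-0.7, -0.9, -0.1]
width: 35.4
grasp_force: 0.0
```

```bash
python3 -m jog '[1,0,0,0,0,1,0,0,0,0,1,0,0,0,0,1,0,0,0,0,1,0,0,0,0]' 50 | tail -5
```

```text
tool_pos: [511.2, -315.7, 45.3]
orientation: [0.0, 0.691, 0.723, 0.0]
ft_force: [0.6, -0.3, -0.6]
width: 9.4
grasp_force: 50.0
```

```bash
python3 -m jog '[1,0,0,-20,0,1,0,0,-45,0,1,15,3,-80,0,1,45,5,-115,0,1,80,8,-140,0]' | tail -2
python3 -c "
from h import *
go([556,120,190],0.085)"
```

```text
width: 9.3
grasp_force: 50.0
t 11.83 pos [ 515.2 -241.7  183.8] az 0.04 shift [359.8  55.   -6.7] roll -0.045 F [ 1.8  1.  -0.6] w 9.3 g 50.0
```

```bash
python3 -m jog '[1,36,5,-2,0,1,72,11,-3,-0.01,1,108,16,-4,-0.02,1,144,22,-5,-0.03,1,180,28,-6,-0.045]' >/dev/null
python3 -m jog '[1,36,4,0,0,1,72,9,0,0,1,108,13,0,0,1,144,17,0,0,1,170,20,0,0]' >/dev/null
python3 -m jog '[1,0,0,0,0,1,0,0,0,0,1,0,0,0,0]' |tail -2
python3 - <<'E'
from h import *
f=cam('wrist'); save(f,'w5.png')
go([556,120,190],0.085)
s=status.state();print(np.round(s['joint_positions'],2))
r=rot(s['orientation']);p=np.array(s['tool_pos'])
print('tip',proj(f,p+r@[0,0,38.3]),'slot',proj(f,[556.5,180.5,78]))
E
```

```text
width: 9.6
grasp_force: 50.0
t 12.97 pos [539.9 110.3 187.4] az 0.087 shift [ 8.3 16.8 -2.6] roll 0.002 F [ 1.  -1.1 -0.7] w 9.6 g 50.0
[ 0.22  0.37 -0.64  1.84  0.26  1.01 -0.43]
tip [[325.0083956  276.25449529]] slot [[358.6012916  143.29853159]]
```

View pics/w5.png

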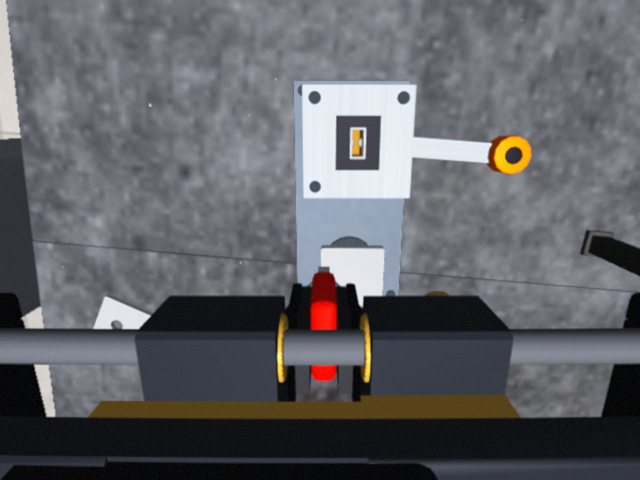

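The lock plate is square in view with the slot at (358,143). The key is in the fingers, its steel tip just visible at (324,268) over the measured plate. I'll check the key's offset in the hand numerically.

```bash
python3 - <<'E'
from h import *
f=cam('wrist')
s=status.state(); r=rot(s['orientation']);p=np.array(s['tool_pos'])
for n,q in dict(tip=[6,0,38.3],bladeL=[8,-3,33],bladeR=[8,3,33],colL=[11,0,9],bowtop=[17,0,3],bowT2=[17,0,-33]).items(): print(n,proj(f,p+r@q).round(1))
for y in range(256,292,2): print(y,[tuple(int(v) for v in f['image'][y,x]) for x in (316,320,324,328,333)])
im=f['image'].astype(int); d=(im.sum(2)<190)[105:180,325:392]; ys,xs=np.where(d)
c=np.array([xs+325,ys+105]).T.astype(np.float32); R_=cv2.minAreaRect(c);print(R_,at_z(f,R_[0],78).round(1))
go([556.5,181,135],0.085)
E
```

```text
tip [[325.  265.1]]
bladeL [[319.4 264.8]]
bladeR [[330.8 264.9]]
colL [[325.3 275.7]]
bowtop [[325.4 267.9]]
bowT2 [[325.9 301.5]]
256 [(156, 170, 189), (181, 191, 206), (230, 231, 236), (228, 230, 234), (229, 232, 236)]
258 [(157, 171, 191), (183, 192, 210), (230, 232, 236), (230, 232, 236), (230, 233, 237)]
260 [(150, 166, 185), (176, 189, 205), (229, 231, 235), (231, 232, 236), (230, 232, 236)]
262 [(152, 166, 187), (180, 191, 207), (229, 232, 236), (230, 233, 236), (229, 231, 237)]
264 [(155, 168, 188), (177, 189, 206), (230, 233, 237), (230, 232, 237), (230, 232, 237)]
266 [(153, 169, 187), (136, 142, 156), (178, 179, 188), (175, 177, 186), (228, 231, 235)]
268 [(150, 163, 184), (80, 80, 85), (85, 86, 91), (87, 90, 94), (229, 231, 236)]
270 [(150, 166, 187), (84, 81, 88), (86, 85, 87), (95, 94, 98), (230, 232, 236)]
272 [(138, 131, 148), (100, 34, 34), (99, 34, 37), (98, 39, 40), (228, 229, 233)]
274 [(100, 22, 22), (103, 12, 8), (100, 8, 4), (102, 9, 6), (180, 156, 161)]
276 [(98, 5, 4), (107, 16, 10), (103, 11, 9), (103, 8, 7), (130, 86, 89)]
278 [(100, 0, 1), (103, 8, 0), (105, 12, 9), (104, 12, 5), (97, 13, 13)]
280 [(104, 14, 10), (101, 5, 0), (98, 0, 3), (100, 1, 0), (95, 8, 4)]
282 [(98, 4, 0), (105, 7, 3), (103, 11, 10), (104, 10, 9), (97, 3, 7)]
284 [(99, 2, 4), (103, 3, 4), (101, 8, 7), (105, 9, 11), (100, 12, 6)]
286 [(101, 6, 10), (106, 12, 6), (103, 10, 8), (103, 8, 5), (97, 6, 8)]
288 [(101, 1, 7), (103, 3, 0), (106, 11, 7), (102, 4, 9), (97, 3, 4)]
290 [(103, 15, 11), (105, 9, 9), (105, 7, 3), (104, 9, 2), (98, 2, 4)]
((360.5, 141.5), (23.0, 1.0), 90.0) [557.9 181.   78. ]
t 13.02 pos [540.1 110.1 187.4] az 0.086 shift [69.3 22.5 52.4] roll 0.001 F [ 0.  -0.  -1.6] w 9.5 g 50.0
```

```bash
python3 -m jog '[1,23,8,12,0,1,46,15,30,0,1,69.5,22.5,48,0,1,69.5,22.5,52,0,1,69.5,22.5,52,0]' >/dev/null
python3 -m jog '[1,0,0,0,0,1,0,0,0,0,1,0,0,0,0]' |tail -2
python3 - <<'E'
from h import *
f=cam('wrist'); s=status.state(); r=rot(s['orientation']);p=np.array(s['tool_pos'])
u=proj(f,[[556.5,181,78]])[0]; print(u)
save(f,'w6.png',(240,140,410,300),4.5)
go([556.5,181.2,110],0.085)
for n,q in dict(tip=[6,0,38.3],tipc=[0,0,38.3]).items(): print(n,proj(f,p+r@q).round(1))
E
```

```text
width: 9.6
grasp_force: 50.0
[323.70794969 263.87257665]
t 13.73 pos [556.9 181.9 136.6] az 0.087 shift [-0.7 -0.5 26.6] roll 0.002 F [ 0.8  0.  -1. ] w 9.7 g 50.0
tip [[324.7 264.2]]
tipc [[324.7 274.5]]
```

View pics/w6.png

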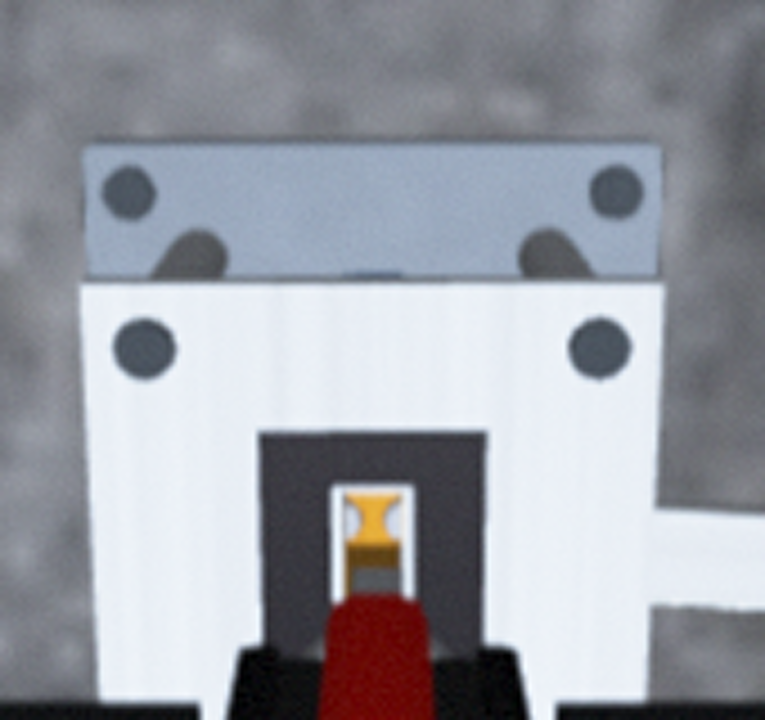

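```bash
python3 - <<'E'
from h import *
f=cam('wrist'); s=status.state(); r=rot(s['orientation']);p=np.array(s['tool_pos'])
for q in [(322.5,202.7),(322.9,247.8),(322.9,236)]: print((r.T@(at_z(f,q,78)-p)).round(1))
im=f['image'].astype(int)
for y in range(196,284,2): print(y,int(im[y,322:327].sum(2).mean()),end=' ')
E
```

```text
[36.1 -1.3 58.6]
[ 9.2 -1.  58.6]
[16.4 -1.  58.6]Traceback (most recent call last):
  File "<stdin>", line 5, in <module>
    return umr_sum(a, axis, dtype, out, keepdims, initial, where)
numpy.exceptions.AxisError: axis 2 is out of bounds for array of dimension 2
```

The slot centre is about (-1.0,-1.1) in tool axes and the key about (-1.1,-0.3), so I shift y by -0.7 and go down.

```bash
python3 -m jog '[1,0,-0.7,8,-0.002,1,0,-0.7,16,-0.002,1,0,-0.7,20,-0.002,1,0,-0.7,23,-0.002,1,0,-0.7,23,-0.002]' |grep ft_
python3 -c "
from h import *
go([556.2,181.9,88],0.085)"
```

```text
ft_force: [0.0, 0.7, -1.8]
t 14.2 pos [555.2 183.  111.8] az 0.091 shift [-1.1  0.9 23.8] roll 0.006 F [ 0.   0.7 -1.8] w 9.5 g 50.0
```

```bash
python3 -m jog '[1,-1.1,0.8,1,0.005,1,-1.1,0.8,3,0.005,1,-1.1,0.8,6,0.005,1,-1.1,0.8,8,0.005,1,-1.1,0.8,8,0.005]' |grep ft_
python3 -c "
from h import *
go([556.2,181.9,88],0.085)"
```

```text
ft_force: [-0.1, -0.6, -0.7]
t 14.62 pos [556.1 182.  104.3] az 0.086 shift [-0.1  0.1 16.3] roll 0.001 F [-0.1 -0.6 -0.7] w 9.6 g 50.0
```

```bash
python3 -m jog '[1,0,0,2,0,1,0,0,4,0,1,0,0,6,0,1,0,0,8,0,1,0,0,8,0]' |grep -E "ft_|tool_p"
python3 -m jog '[1,0,0,2,0,1,0,0,4,0,1,0,0,6,0,1,0,0,6,0]' |grep -E "ft_|tool_p"
```

```text
tool_pos: [556.4, 182.2, 96.7]
ft_force: [-0.6, 0.2, -0.4]
tool_pos: [556.7, 182.7, 91.8]
ft_force: [-1.4, -1.0, 5.5]
```

```bash
python3 -m jog '[1,0,0,2,0,1,0,0,3,0,1,0,0,4,0,1,0,0,4,0]' |grep -E "ft_|tool_p"
python3 -m jog '[1,0,0,2,0,1,0,0,3,0,1,0,0,3,0]' |grep -E "ft_|tool_p"
```

```text
tool_pos: [556.8, 182.4, 87.2]
ft_force: [-0.0, -0.5, 7.4]
tool_pos: [556.9, 182.5, 87.1]
ft_force: [-6.3, -3.9, 20.4]
```

The key is home: TCP at 87.1 puts the tip near 49, and the force rose on a hard stop. I'll ease the push slightly and turn.

```bash
cat > st.py <<'E'
from h import *
go([556.6,182.4,87.1],0.085); s=status.state(); print('M',np.round(s['moment'],2),'q',np.round(s['joint_positions'],2))
E
python3 -m jog '[1,0,0,-1,0.08,1,0,0,-1.5,0.16,1,0,0,-1.5,0.24,1,0,0,-1.5,0.32,1,0,0,-1.5,0.4]' >/dev/null; python3 st.py
```

```text
t 16.37 pos [556.9 182.5  87.2] az -0.317 shift [-0.2 -0.2  0.1] roll -0.402 F [-4.1 -1.7 12.9] w 9.7 g 50.0
M [-0.44  0.77  0.15] q [-0.03  0.52 -0.48  1.86  0.32  0.84 -0.99]
```

```bash
python3 -m jog '[1,0,0,0,0.09,1,0,0,0,0.18,1,0,0,0,0.27,1,0,0,0,0.36,1,0,0,0,0.45]' >/dev/null; python3 st.py
python3 -m jog '[1,0,0,0,0.08,1,0,0,0,0.16,1,0,0,0,0.24,1,0,0,0,0.32,1,0,0,0,0.4]' >/dev/null; python3 st.py
```

```text
t 16.78 pos [557.3 182.3  87.2] az -0.768 shift [-0.4 -0.6  0.1] roll -0.853 F [-3.  -1.5 12. ] w 10.1 g 50.0
M [-0.41  0.61  0.21] q [-0.11  0.5  -0.37  1.86  0.24  0.82 -1.37]
t 17.2 pos [557.6 182.   87.2] az -1.167 shift [-0.8 -0.8  0.1] roll -1.252 F [-1.3 -2.9 11.4] w 9.5 g 50.0
M [-0.57  0.48  0.19] q [-0.18  0.49 -0.27  1.87  0.18  0.81 -1.72]
```

```bash
python3 -m jog '[1,0,0,0,0.08,1,0,0,0,0.16,1,0,0,0,0.24,1,0,0,0,0.3,1,0,0,0,0.3]' >/dev/null; python3 st.py
python3 -m jog '[1,0,0,0,0.04,1,0,0,0,0.08,1,0,0,0,0.08]' >/dev/null; python3 st.py
python3 - <<'E'
from h import *
t=cam('top'); print(spots(t,'sensor_face')); save(t,'t9.png',(220,190,330,280),7)
E
```

```text
t 17.62 pos [557.7 181.7  87.2] az -1.466 shift [-1.1 -0.8  0.1] roll -1.551 F [-1.9 -3.  11.1] w 9.4 g 50.0
M [-0.67  0.49  0.15] q [-0.24  0.48 -0.2   1.87  0.13  0.8  -1.97]
t 17.87 pos [557.7 181.5  87.2] az -1.545 shift [-1.1 -0.9  0.1] roll -1.63 F [-1.4 -2.6 12. ] w 9.6 g 50.0
M [-0.61  0.48  0.16] q [-0.25  0.48 -0.18  1.87  0.12  0.8  -2.04]
[(0.59, array([282. , 238.7, 296.8, 245.3]))]
```

```bash
cat > head.py <<'E'
from h import *
for n in ('top','side'):
    f=cam(n); im=f['image'].astype(int)
    m=(im[:,:,0]>170)&(im[:,:,1]>70)&(im[:,:,1]<185)&(im[:,:,2]<70)
    u=proj(f,[[565,75.4,83]])[0]; ys,xs=np.where(m); k=np.hypot(xs-u[0],ys-u[1])<25
    print(n,u.round(1),k.sum())
    if k.sum(): print([xs[k].min(),xs[k].max(),ys[k].min(),ys[k].max()],at_z(f,[(xs[k].min()+xs[k].max())/2,(ys[k].min()+ys[k].max())/2],83 if n=='top' else 75).round(1))
E
python3 head.py
```

```text
top [292.4 241.7] 17
[np.int64(288), np.int64(296), np.int64(235), np.int64(244)] [570.1  76.3  83. ]
side [309.  225.4] 30
[np.int64(306), np.int64(315), np.int64(224), np.int64(228)] [568.4  86.6  75. ]
```

```bash
python3 -m jog '[1,0,0,0,0.04,1,0,0,0,0.08,1,0,0,0,0.08]' >/dev/null; python3 st.py; python3 head.py
python3 -m jog '[1,0,0,0,0.04,1,0,0,0,0.08,1,0,0,0,0.08]' >/dev/null; python3 st.py; python3 head.py
```

```text
t 18.32 pos [557.8 181.5  87.2] az -1.624 shift [-1.2 -0.9  0.1] roll -1.709 F [-2.  -2.8 11.9] w 9.7 g 50.0
M [-0.72  0.53  0.26] q [-0.27  0.48 -0.16  1.87  0.11  0.8  -2.11]
top [292.4 241.7] 15
[np.int64(287), np.int64(296), np.int64(238), np.int64(246)] [564.2  77.4  83. ]
side [309.  225.4] 31
[np.int64(304), np.int64(313), np.int64(225), np.int64(229)] [563.6  81.8  75. ]
t 18.67 pos [557.7 181.4  87.1] az -1.702 shift [-1.2 -0.8  0. ] roll -1.787 F [-1.4 -2.5 12.8] w 9.6 g 50.0
M [-0.74  0.48  0.71] q [-0.28  0.48 -0.14  1.87  0.09  0.79 -2.17]
top [292.4 241.7] 15
[np.int64(288), np.int64(296), np.int64(237), np.int64(247)] [564.2  76.3  83. ]
side [309.  225.4] 33
[np.int64(303), np.int64(313), np.int64(225), np.int64(229)] [562.4  81.8  75. ]
```

The moment about z rose to 0.7 N m, so the head is on its stop over the plate. I'll ease off slightly, confirm it is steady and hand in.

```bash
python3 -m jog '[1,0,0,0,-0.025,1,0,0,0,-0.025,1,0,0,0,-0.025,1,0,0,0,-0.025,1,0,0,0,-0.025]' >/dev/null; python3 st.py; python3 head.py
python3 -m jog '[1,0,0,0,0,1,0,0,0,0,1,0,0,0,0,1,0,0,0,0,1,0,0,0,0]' >/dev/null; python3 st.py
python3 - <<'E'
from h import *
f=cam('side'); u=proj(f,[[565-20,76-20,55],[565,76-22,55],[565+20,76-20,55]]); print([f['image'][int(b),int(a)].tolist() for a,b in u.round()])
E
```

```text
t 19.18 pos [557.7 181.4  87.2] az -1.677 shift [-1.2 -0.8  0.1] roll -1.762 F [-2.2 -3.6 12. ] w 9.6 g 50.0
M [-0.68  0.51  0.5 ] q [-0.28  0.48 -0.15  1.87  0.1   0.79 -2.15]
top [292.4 241.7] 13
[np.int64(288), np.int64(296), np.int64(237), np.int64(246)] [565.4  76.3  83. ]
side [309.  225.4] 31
[np.int64(304), np.int64(313), np.int64(225), np.int64(229)] [563.6  81.8  75. ]
t 19.7 pos [557.7 181.5  87.2] az -1.677 shift [-1.2 -0.8  0.1] roll -1.762 F [-1.5 -1.8 13. ] w 9.9 g 50.0
M [-0.68  0.57  0.5 ] q [-0.28  0.48 -0.15  1.87  0.1   0.79 -2.15]
[[197, 198, 199], [188, 189, 190], [163, 163, 163]]
```

The head is steady at its stop over (565,76), the plate's near edge shows where it should be, and the key is held turned.

```bash
python3 -c "
from rig import ctrl
print(ctrl.close_job())"
```

```text
the job is handed in; nothing more can be done
None
```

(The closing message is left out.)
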